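# Take the leak-test gauge off the locking quick coupler

### The job

The leak test is over: take the little pressure gauge out of the quick coupler on the cylinder head and hang it upright in the slot of the grey gauge rest, leaving the other things on the bench where they are. The coupler's sleeve is locked: turn it clockwise (seen from above) until you feel its hidden notch, pull it straight back (down) as far as it goes so that the gauge pops up, then let the sleeve spring forward again before you lift the gauge out.

Things in the scene. Friction and masses are not known exactly. Their poses are not given: they have to be found in the camera images.
- coupler (a point): centre of the mouth of the upright quick coupler, z up, 130 mm above the bench, level with the sleeve's upper rim when the sleeve is home. It stands on a fixed finned aluminium cylinder head, 125 x 100 mm, on a 135 x 110 mm wooden block; the head's highest parts lie 42 mm below this point. A gauge is plugged in it
- sleeve (a joint): how far the sleeve is pulled back (down), m: 0 home, 0.008 at its stop; the gauge is freed at 0.004 to 0.006. The lock opens only at a hidden notch, 25 to 70 degrees clockwise (from above) of where the sleeve starts, other in every run; within about 8 degrees either side of it the sleeve can be drawn fully down. Past it the sleeve locks again; it can be turned back
- gauge_head (a point): centre of the gauge's head, the part to grasp: round steel case, 30 mm across, white dial on top, on a 26 mm brass shoulder; together 28 mm high (14 mm above and below this point). Grip only the upper 10 mm or so, so that the fingertips stay above the plates when hanging it. Latched, this point is 15 mm above the coupler point and cannot be drawn out
- rest_slot (a point): middle of the gauge rest's slot, at the top edges of its plates, 55 mm above the bench. Grey steel base, 100 x 90 mm, fixed, two upright plates 10 mm thick, 70 mm long; the slot between, 19 mm wide, runs along this point's x axis, open at top and ends. Hung there, stem in the slot, shoulder on the plates, the gauge's head centre is 14 mm above this point
- spanner: loose bystander: steel open spanner, 150 mm, lying on the bench along x, between the cylinder head and the rest; origin at its underside (the tool kinds: on their axis at the bench)
- gear: loose bystander: steel gear, 50 mm across, 16 mm thick, lying flat; origin at the centre of its underside
- piston: loose bystander: aluminium piston, 50 mm across, 46 mm tall, standing; origin at the centre of its underside
- screwdriver: loose bystander: black-handled screwdriver, 190 mm, lying along y; origin at its underside (the tool kinds: on their axis at the bench)
- conrod: loose bystander: steel connecting rod, about 135 mm long, 16 mm thick, lying along y; origin at the centre of its underside
- spray_can: loose bystander: red spray can, 62 mm across, 170 mm tall, standing; origin at the centre of its underside
- valve: loose bystander: steel engine valve standing on its disc, 31 mm across, 74 mm tall; origin at the centre of its underside
- gauge: the whole gauge, about 0.11 kg; origin at the foot of its brass stem, 46 mm below the head centre, z up along its axis. Stem 15 mm across with a groove, 32 mm long below the shoulder. Freed, a spring lifts the gauge 10 mm within 0.3 s; it then stands there loose, 20 mm of stem still in the bore
- sleeve_mid (a point): centre of the coupler's sleeve when home, 13 mm below the mouth: a ribbed dark steel ring, 38 mm across, 26 mm high, on the coupler's vertical axis. It slides down against a spring (about 5 N at home, 9 N fully back) and turns against slight friction (0.03 N m). Locked, it stops after 1 to 2.5 mm. Let go, it springs up by itself

How it is judged (in metres and radians):
On the way, in this order (a step that is already met when the one before it is completed fails the run):
1. the sleeve is pulled fully back (at least 6.5 of its 8 mm) (value of joint sleeve above 0.0065 m), for 0.1 s.
2. the sleeve has sprung forward again (within 1.5 mm of home) with the freed gauge standing raised in the coupler (value of joint sleeve below 0.0015 m and horizontal distance between gauge_head and coupler below 0.012 m and z of gauge_head in the frame of coupler between 0.02 and 0.035 m), for 0.1 s.
At the end, for the whole second after the job is handed in: the gauge hangs upright (within 0.15 rad) and at rest in the slot of the rest: shoulder on both plates (height within 4 mm), within the 70 mm length of the plates; the sleeve is forward within 1.5 mm (z of gauge_head in the frame of rest_slot between 0.01 and 0.018 m and x of gauge_head in the frame of rest_slot between -0.034 and 0.034 m and y of gauge_head in the frame of rest_slot between -0.006 and 0.006 m and angle between gauge_head's own z axis and vertical below 0.15 rad and linear speed of gauge below 0.02 m/s and value of joint sleeve below 0.0015 m); the robot touches nothing.
It fails at once if a bystander (spanner, gear, piston, screwdriver, connecting rod, spray can or valve) is moved by more than 30 mm (distance of any of spanner, gear, piston, screwdriver, conrod, spray_can, valve from where it was at the start of the episode above 0.03 m).
It also fails if it takes over 64 s, if anything falls off the work surface, if the arm or the gripper's body presses on something with over 40 N, if the wrist force passes 120 N, or if a joint passes its speed limit or range.

### The arm

A 6-joint arm with a two-finger parallel gripper is mounted at the origin on the work surface. World frame = base frame: x ahead of the robot, y to its left, z up, the work surface at z = 0. Lengths are in mm, angles in rad, forces in N, time in s.
With the tool pointing down it reaches from about 300 to 775 mm from the base axis. Payload 14.6 kg.
Tool frame: the origin (TCP) lies between the finger pads; the fingertips stand 19 mm ahead of it and the grasp point (between the pads) is the TCP; z points along the fingers, y is the line along which they close (so a half turn about z gives the same grasp; the last joint's range is limited). The gripper opens to 94 mm and grips with 3 to 60 N. Pads are 16 mm wide; open, the fingers measure 119 mm over their backs; the gripper's body (75 mm by 177 mm) begins 78 mm behind the grasp point.
Start: joints at [-1.367, 0.3, 1.521, -0, 1.321, -0.067], TCP at [147.12, -529.948, 224.446] pointing down, gripper open.
Joint ranges: [-3.03, 3.03], [-0.79, 2.21], [0.23, 2.52], [-1.04, 4.18], [0, 3.07], [-2.55, 2.55]. Speed limits (rad/s): [2.22, 2.22, 2.57, 3.14, 3.14, 3.14].

### API

Orientations are given as [roll, pitch, yaw] about the fixed x, y, z axes, in that order (R = Rz(yaw) Ry(pitch) Rx(roll)).
In Python, from cell import monitor, imaging, job, find_in, trace gives the robot as it stands. The module is installed in compiled form; this text tells all that it offers.
- The arm moves only by the tool arm_command, never from a script. Its argument "steps" is a list of rows, each a list of 5 numbers: the opening, from 0 (shut) to 1 (fully open), then the shift along the tool's x, y, z in mm, then the turn about the tool's z in degrees. In form: [[gripper, dx, dy, dz, turn], ...]. A call has 1 to 20 rows; each row is the pose to reach, as a shift and turn from the pose commanded when the call began, along the tool's axes at that moment; what a row does not reach only later rows make up. A row lasts 1/8 s, in which the tool goes at most 62.5 mm and 10.7 degrees, less where a joint would pass 70% of its speed; a pose out of reach is approached as far as the arm can. A call with a gripper value outside its range is refused whole. The fingers move at their own pace and stop on an object; "force" is the grip in N (left out, the last holds). Time passes only in rows, so rows that repeat a pose let the fingers close. It gives the time, the measured TCP pose, the force, the opening and the grip force at its end, in the units of the state.
- monitor.read_state(): the state, without advancing time (a new reading comes with each control period).
- imaging.camera(name): name is "scene" or "top" or "wrist"; returns a dict with "img" (420x560x3 uint8, red, green, blue), "mtx" (3x3 intrinsics, pixels), "D" ([k1, k2, p1, p2, k3] as OpenCV has them; the pictures are not rectified), "view" (4x4, takes a point from world to camera coordinates). Camera axes: x right, y down, z forward; pixel columns grow to the right and rows downward; lengths in mm; the calibration is good to about 2 mm. A picture is of the moment at which its call begins. There is no depth.
- job.sign_off(): hands the job in; it is judged then, once.
Trained networks look in a picture, given as the dict that the camera call returned (one of the last four; its "shot" number tells which), for a name from the list of things; names that differ only in an ending like _2 or _b are one class to them, and where a whole thing is asked for, a point or a joint stands for the part that bears it (a point fixed in the world has none). Each returns a list of dicts, best first, with "p" (0 to 1); they miss things now and then, are a little off and sometimes report something else, mostly with a low value. They report only what shows in the picture. A call takes as long as a camera call.
- find_in(picture, target): "rect" ([centre column, centre row, width, height] in pixels, round what is visible of it).
- trace(picture, target): "region" (420x560 bool, what is visible of it) and "rect" ([centre column, centre row, width, height] in pixels, round what is visible of it).
The state is a dict: "clock": time; "joints": joint angles; "qd": joint speeds; "effort": joint torques, N m; "eef_pos": TCP position; "eef_rot": TCP orientation; "wrist_force": force on the tool from outside, world axes, zero at the start; "moment": the same for the moment, N m; "finger_gap": finger opening in mm; "finger_force": force on a finger pad.
Only numpy, scipy, OpenCV 4.12 (cv2) and the standard library are available. Lean on these libraries where they do the work, as an engineer would, in place of code of your own. Each camera call takes 0.05 s, during which the arm holds its last target. There are 200 camera calls.

## Working session

There is one attempt and no reset: what is moved stays moved. The work goes in short steps, Python scripts to look and compute and a tool call to move; the robot and the scene stay as the last step left them, time stands still between calls to the robot, and variables do not carry over. Pictures are saved under pics/ and viewed, at most 10 in all, crops included, and the job is handed in when it is done.

Besides the shell and the picture viewer there is one more tool, called after "Call:" in YAML: its name, and indented under it one key for each argument. arm_command: Moves the arm, as the interface text tells. Its arguments: {"type":"object","properties":{"steps":{"type":"array","items":{"type":"array","items":{"type":"number"}}},"force":{"type":"number"}},"required":["steps"]}

```bash
mkdir -p pics
cat > h.py <<'E'
import numpy as np, cv2
from cell import monitor, imaging, job, find_in, trace
def ray(c,uv):
    p=cv2.undistortPoints(np.array([[uv]],float),c["mtx"],np.array(c["D"],float))[0,0]
    V=np.array(c["view"]);R=V[:3,:3];t=V[:3,3]
    return -R.T@t, R.T@np.array([p[0],p[1],1])
def atz(c,uv,z):
    o,d=ray(c,uv); return o+d*(z-o[2])/d[2]
def tri(obs):
    A=0;b=0
    for c,uv in obs:
        o,d=ray(c,uv);d=d/np.linalg.norm(d);P=np.eye(3)-np.outer(d,d);A=A+P;b=b+P@o
    return np.linalg.solve(A,b)
def proj(c,X):
    V=np.array(c["view"]);r,_=cv2.Rodrigues(V[:3,:3])
    return cv2.projectPoints(np.array([X],float),r,V[:3,3],c["mtx"],np.array(c["D"],float))[0][0,0]
def save(c,n): cv2.imwrite("pics/"+n+".png",c["img"][:,:,::-1])
E
python3 - <<'E'
from h import *
np.set_printoptions(precision=1,suppress=True)
s=monitor.read_state();print(s)
ims=[]
for n in("scene","top","wrist"):
    c=imaging.camera(n);ims.append(c["img"]);save(c,n)
    print(n,"cam at",ray(c,(280,210))[0])
    for t in("gauge_head","gauge","sleeve_mid","coupler","rest_slot","sleeve","spray_can","valve","piston","spanner","screwdriver","gear","conrod"):
        try:
            r=find_in(c,t)[:2]
            print(" ",t,[(np.round(x["rect"]),round(x["p"],2)) for x in r])
        except Exception as e: print(t,e)
E
```

```text
{'clock': 0.0, 'joints': array([-1.4,  0.3,  1.5, -0. ,  1.3, -0.1]), 'qd': array([ 0.,  0.,  0.,  0., -0., -0.]), 'effort': array([ -0. , -53.2, -35.3,   0.1,   0. ,  -0. ]), 'eef_pos': array([ 147.1, -529.7,  223.9]), 'eef_rot': array([-3.1, -0. ,  0.3]), 'wrist_force': array([-0.1,  0.2, -1.1]), 'moment': array([ 0. , -0. ,  0.1]), 'finger_force': 0.0, 'finger_gap': 93.70022481387153}
scene cam at [1311.1 -497.1  818.8]
  gauge_head [(array([330., 175.,  13.,  12.]), 0.61)]
  gauge [(array([331., 173.,  12.,  17.]), 0.73)]
  sleeve_mid []
  coupler [(array([330., 208.,  58.,  59.]), 0.93)]
  rest_slot [(array([214., 281.,  54.,  47.]), 0.75)]
  sleeve [(array([329., 175.,  12.,  16.]), 0.62), (array([330., 185.,  14.,   9.]), 0.55)]
  spray_can [(array([399., 176.,  28.,  61.]), 0.91)]
  valve [(array([110., 340.,  20.,  33.]), 0.78)]
  piston [(array([175., 244.,  18.,  44.]), 0.72), (array([282., 190.,  17.,  23.]), 0.68)]
  spanner [(array([274., 263.,  42.,  33.]), 0.84)]
  screwdriver [(array([176., 243.,  20.,  43.]), 0.57)]
  gear [(array([243., 230.,  19.,  13.]), 0.51)]
 
[... 312 characters left out ...]
]), 0.73)]
  coupler [(array([197., 218.,  54.,  60.]), 0.69)]
  rest_slot [(array([348., 204.,  45.,  47.]), 0.78)]
  sleeve [(array([192., 218.,  12.,   9.]), 0.59)]
  spray_can [(array([106., 200.,  52.,  38.]), 0.65)]
  valve []
  piston [(array([214., 280.,  21.,  16.]), 0.58)]
  spanner [(array([284., 198.,   9.,  56.]), 0.69)]
  screwdriver [(array([357., 278.,  24.,  71.]), 0.67)]
  gear [(array([284., 258.,  20.,  21.]), 0.53)]
  conrod [(array([284., 132.,  14.,  47.]), 0.87)]
wrist cam at [ 223.9 -509.2  384.7]
  gauge_head []
  gauge []
  sleeve_mid []
  coupler []
  rest_slot []
  sleeve []
  spray_can []
  valve []
  piston []
  spanner []
  screwdriver []
  gear []
  conrod []
```

Run:
```python
from h import *
np.set_printoptions(precision=1,suppress=True)
S=imaging.camera("scene");T=imaging.camera("top")
save(S,"s2")
a=cv2.resize(S["img"][140:330,150:430],None,fx=2.8,fy=2.8,interpolation=2)
b=cv2.resize(T["img"][160:300,80:400],None,fx=2.45,fy=2.45,interpolation=2)
cv2.imwrite("pics/a.png",a[:,:,::-1]);cv2.imwrite("pics/b.png",b[:,:,::-1])
tg=trace(T,"gauge");sg=trace(S,"gauge")
for n,r in(("T",tg),("S",sg)):
    if r: m=r[0]["region"];v,u=np.nonzero(m);print(n,r[0]["rect"],u.mean(),v.mean(),m.sum())
print("gauge",atz(T,(185.5,213.5),152), atz(S,(330,173),148), tri([(T,(185.5,213.5)),(S,(330,172))]))
for nm,t,z in(("rest",(348,204),27),("spray",(106,200),85),("spanner",(284,198),3),("gear",(284,258),8),("piston",(214,280),30),("conrod",(284,132),8),("screw",(357,278),10)):
    print(nm,atz(T,t,z))
print("valve",atz(S,(110,340),37))
```

```text
T [184.8, 213.7, 21.7, 20.5] 185.72571428571428 212.84571428571428 175
S [332.7, 174.1, 12.2, 14.3] 329.64900662251654 173.01986754966887 151
gauge [522.6 214.  152. ] [526.  214.8 148. ] [523.5 215.6 149.1]
rest [ 556.  -169.5   27. ]
spray [568.1 428.3  85. ]
spanner [578.7  -6.5   3. ]
gear [423.   -3.3   8. ]
piston [371.7 171.1  30. ]
conrod [757.8 -10.1   8. ]
screw [ 368.4 -187.3   10. ]
valve [ 606.  -423.1   37. ]
```

View pics/b.png

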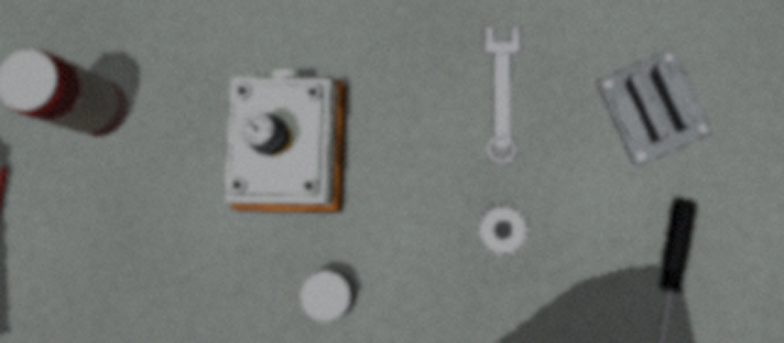

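View pics/a.png

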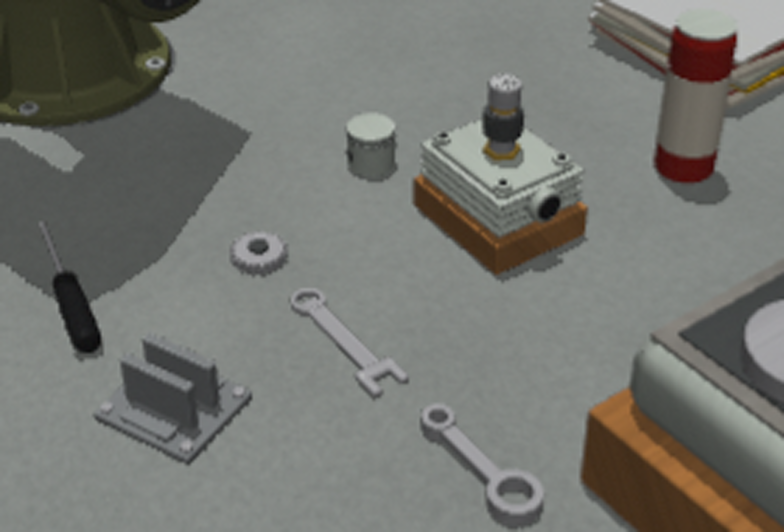

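The top crop shows the gauge head at about (187,213) in the full image, the rest around (348,204), and the spanner and gear between them. In the scene crop the coupler stands upright and the rest's two plates are clear. Gauge xy is about (523, 215), and the triangulated z of 149 agrees with the expected 145–159.

```bash
cat >> h.py <<'E'
from scipy.spatial.transform import Rotation as Ro
def delta(target):
    s=monitor.read_state();R=Ro.from_euler("xyz",s["eef_rot"]).as_matrix()
    return R.T@(np.array(target,float)-s["eef_pos"])
E
python3 - <<'E'
from h import *
print(monitor.read_state()["eef_rot"],delta([523.5,215,270]))
E
```

```text
[-3.14159127e+00  5.26607444e-06  2.70789420e-01] [ 561.94185402 -617.13421521  -45.55655298]
```

Call:
arm_command:
  steps:
    - [1,0,0,-45,0]
    - [1,562,-617,-45,-90]
    - [1,562,-617,-45,-90]
    - [1,562,-617,-45,-90]
    - [1,562,-617,-45,-90]
    - [1,562,-617,-45,-90]
    - [1,562,-617,-45,-90]
    - [1,562,-617,-45,-90]
    - [1,562,-617,-45,-90]
    - [1,562,-617,-45,-90]
    - [1,562,-617,-45,-90]
    - [1,562,-617,-45,-90]
    - [1,562,-617,-45,-90]
    - [1,562,-617,-45,-90]
    - [1,562,-617,-45,-90]
    - [1,562,-617,-45,-90]
    - [1,562,-617,-45,-90]
    - [1,562,-617,-45,-90]

```text
clock: 4.55
eef_pos: [523.5, 213.9, 269.9]
eef_rot: [3.141, 0.0, 1.84]
wrist_force: [-0.0, -0.7, -0.8]
finger_gap: 94.5
finger_force: 0.0
```

Run:
```python
from h import *
np.set_printoptions(precision=2,suppress=True)
W=imaging.camera("wrist");save(W,"w1");s=monitor.read_state();print(s["joints"],s["eef_rot"],s["eef_pos"])
for t in("gauge","gauge_head","sleeve_mid"):
    for r in trace(W,t)[:1]:
        v,u=np.nonzero(r["region"]);print(t,r["rect"],r["p"],u.mean(),v.mean(),u.min(),u.max(),v.min(),v.max())
print(proj(W,(523.5,215,159)),proj(W,(523.5,215,145)),proj(W,(523.5,215,117)))
```

```text
[ 0.32  0.3   1.41 -0.    1.43  0.05] [ 3.14 -0.    1.84] [523.5  214.04 269.91]
gauge [280.1, 216.2, 33.0, 38.2] 0.95 280.14540059347183 214.85163204747775 264 297 197 233
gauge_head [280.6, 216.2, 31.1, 36.4] 0.8 279.8415948275862 214.83297413793105 264 296 197 232
sleeve_mid [282.3, 191.1, 127.6, 123.6] 0.63 281.21193457189014 189.70961227786754 216 346 131 251
[276.85 217.24] [276.89 213.07] [276.94 205.77]
```

View pics/w1.png

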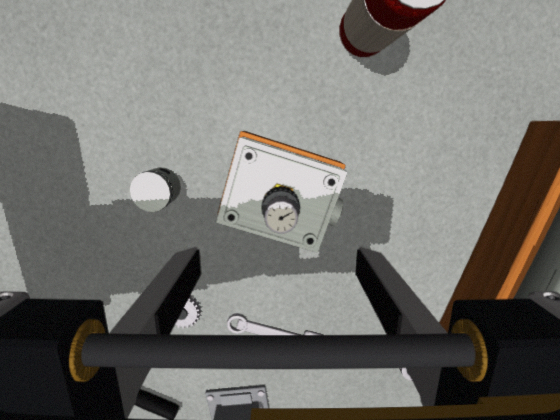

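Run:
```python
from h import *
np.set_printoptions(precision=2,suppress=True)
for z in (0,):
    W=imaging.camera("wrist");S=imaging.camera("scene");T=imaging.camera("top")
    p=atz(W,(280,214.9),149);print(p, atz(W,(281,217.2),159),delta([*p[:2],121]))
    for c in(S,T):
        r=trace(c,"gauge");
        if r: v,u=np.nonzero(r[0]["region"]);print(r[0]["p"],atz(c,(u.mean(),v.mean()),149))
    r=trace(T,"rest_slot");
    if r: 
        m=r[0]["region"];v,u=np.nonzero(m);print("rest",r[0]["p"],m.sum(),u.mean(),v.mean(),atz(T,(u.mean(),v.mean()),15))
```

```text
[526.47 215.68 149.  ] [527.07 216.55 159.  ] [  0.13   3.   148.54]
0.73 [526.84 212.39 149.  ]
0.51 [525.38 214.34 149.  ]
rest 0.58 1215 346.717695473251 204.21481481481482 [ 557.34 -168.34   15.  ]
```

Call:
arm_command:
  force: 25
  steps:
    - [1,0,3,50,0]
    - [1,0,3,100,0]
    - [0.8,0,3,130,0]
    - [0.7,0,3,148,0]
    - [0.6,0,3,148,0]
    - [0.5,0,3,148,0]
    - [0.45,0,3,148,0]
    - [0.3,0,3,148,0]
    - [0.3,0,3,148,0]
    - [0.3,0,3,148,0]
    - [0.3,0,3,148,0]

```text
clock: 6.42
eef_pos: [526.2, 215.7, 121.6]
eef_rot: [-3.141, -0.0, 1.842]
wrist_force: [-5.6, -1.4, 2.9]
finger_gap: 37.9
finger_force: 25.0
```

Call:
arm_command:
  steps:
    - [0.3,0,3,0,0]
    - [0.3,0,0,0,10]
    - [0.3,0,0,0,20]
    - [0.3,0,0,0,30]
    - [0.3,0,0,0,30]
    - [0.3,0,0,1.5,30]
    - [0.3,0,0,3,30]
    - [0.3,0,0,4,30]
    - [0.3,0,0,4,30]

```text
clock: 7.55
eef_pos: [526.0, 215.6, 117.6]
eef_rot: [-3.141, 0.001, 1.318]
wrist_force: [-7.8, -2.2, 4.4]
finger_gap: 37.8
finger_force: 25.0
```

Call:
arm_command:
  steps:
    - [0.3,0,0,1,0]
    - [0.3,0,0,2,0]
    - [0.3,0,0,3,0]
    - [0.3,0,0,3.5,0]
    - [0.3,0,0,3.5,0]

```text
clock: 8.18
eef_pos: [526.1, 215.7, 114.3]
eef_rot: [-3.141, 0.0, 1.318]
wrist_force: [-7.5, -2.3, 7.3]
finger_gap: 37.9
finger_force: 25.0
```

Run:
```python
from h import *
S=imaging.camera("scene");print(monitor.read_state()["wrist_force"])
a=cv2.resize(S["img"][130:230,270:390],None,fx=5,fy=5,interpolation=2);cv2.imwrite("pics/c.png",a[:,:,::-1])
```

```text
[-7.35264478 -1.95586234  7.53066882]
```

View pics/c.png

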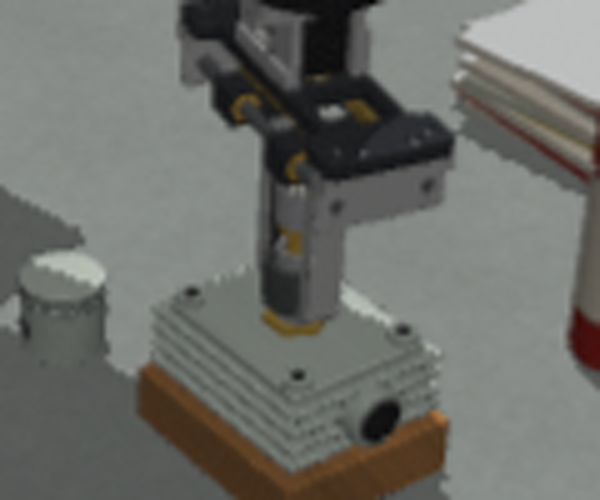

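The gauge looks popped up: brass shows between its head and the lowered sleeve. I'll press to the stop, ease back up and release.

Call:
arm_command:
  steps:
    - [0.3,0,0,1,0]
    - [0.3,0,0,1,0]
    - [0.3,0,0,1,0]
    - [0.3,0,0,-2,0]
    - [0.3,0,0,-5,0]
    - [0.3,0,0,-7.5,0]
    - [0.3,0,0,-7.5,0]
    - [0.45,0,0,-7.5,0]
    - [0.6,0,0,-7.5,0]
    - [0.8,0,0,-7.5,0]
    - [0.8,0,0,-7.5,0]

```text
clock: 9.6
eef_pos: [526.6, 215.7, 121.4]
eef_rot: [3.141, -0.0, 1.318]
wrist_force: [-0.2, 0.7, -0.8]
finger_gap: 68.7
finger_force: 0.0
```

Run:
```python
from h import *
np.set_printoptions(precision=2,suppress=True)
S=imaging.camera("scene");s=monitor.read_state();print(s["wrist_force"],s["eef_pos"],s["finger_gap"])
r=trace(S,"gauge")
if r: v,u=np.nonzero(r[0]["region"]);print(r[0]["p"],r[0]["rect"],atz(S,(u.mean(),v.mean()),156))
a=cv2.resize(S["img"][130:230,270:390],None,fx=5,fy=5,interpolation=2);cv2.imwrite("pics/d.png",a[:,:,::-1])
print(delta([525.5,215,178]))
```

```text
[0.32 0.02 0.42] [526.55 215.69 121.47] 72.63957801790221
0.57 [330.2, 173.9, 6.8, 11.9] [532.33 203.24 156.  ]
[ -0.95  -0.8  -56.55]
```

View pics/d.png

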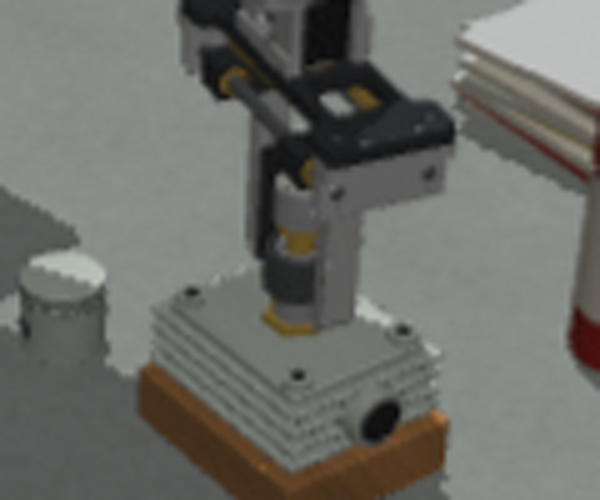

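The sleeve is home and the gauge stands raised. Next I grip the upper 10 mm of the head.

Call:
arm_command:
  force: 15
  steps:
    - [0.8,0,-0.8,-20,0]
    - [0.8,0,-0.8,-45,0]
    - [0.7,0,-0.8,-57,0]
    - [0.6,0,-0.8,-57,0]
    - [0.5,0,-0.8,-57,0]
    - [0.4,0,-0.8,-57,0]
    - [0.35,0,-0.8,-57,0]
    - [0.2,0,-0.8,-57,0]
    - [0.2,0,-0.8,-57,0]
    - [0.2,0,-0.8,-57,0]
    - [0.2,0,-0.8,-57,0]

```text
clock: 11.08
eef_pos: [525.7, 215.9, 178.4]
eef_rot: [-3.142, 0.0, 1.318]
wrist_force: [1.0, 0.3, -1.4]
finger_gap: 29.1
finger_force: 15.0
```

Call:
arm_command:
  steps:
    - [0.2,0,0,-10,0]
    - [0.2,0,0,-30,0]
    - [0.2,0,0,-60,0]
    - [0.2,0,0,-80,0]
    - [0.2,-50,17,-80,0]
    - [0.2,-100,35,-80,0]
    - [0.2,-150,52,-80,0]
    - [0.2,-200,70,-80,0]
    - [0.2,-250,87,-80,0]
    - [0.2,-300,104,-80,0]
    - [0.2,-340,118,-80,0]
    - [0.2,-364,126,-80,0]
    - [0.2,-364,126,-80,0]
    - [0.2,-364,126,-80,0]

```text
clock: 12.82
eef_pos: [556.7, -167.4, 258.8]
eef_rot: [3.141, -0.0, 1.318]
wrist_force: [-0.2, -0.2, -1.3]
finger_gap: 29.4
finger_force: 15.0
```

Run:
```python
from h import *
np.set_printoptions(precision=2,suppress=True)
W=imaging.camera("wrist");S=imaging.camera("scene");T=imaging.camera("top");save(W,"w2")
s=monitor.read_state();print(s["eef_pos"],s["eef_rot"],s["wrist_force"],s["finger_gap"],s["joints"])
for n,c in(("W",W),("S",S),("T",T)):
  for t in("gauge","rest_slot"):
    r=trace(c,t)
    if r: v,u=np.nonzero(r[0]["region"]);print(n,t,r[0]["p"],r[0]["rect"],u.mean(),v.mean(),atz(c,(u.mean(),v.mean()),235 if t=="gauge" else 15))
print(proj(W,(557,-168,55)),proj(W,(*s["eef_pos"][:2],s["eef_pos"][2]-9)),proj(W,(*s["eef_pos"][:2],s["eef_pos"][2]-69)))
```

```text
[ 556.75 -167.13  258.74] [ 3.14 -0.    1.32] [ 0.39  0.1  -0.81] 29.33792989330085 [-0.35  0.35  1.38  0.    1.41 -0.1 ]
W gauge 0.83 [277.6, 258.4, 54.8, 64.6] 277.47930194805195 260.36647727272725 [ 557.37 -168.94  235.  ]
W rest_slot 0.75 [281.2, 182.4, 102.7, 90.3] 281.0313285631406 186.32991684393735 [ 563.19 -164.17   15.  ]
S gauge 0.72 [109.5, 341.4, 21.2, 30.5] 109.18828451882845 345.60669456066944 [ 793.81 -446.38  235.  ]
S rest_slot 0.94 [213.1, 282.1, 55.1, 46.3] 211.07026259758695 282.2008516678495 [ 564.52 -171.51   15.  ]
T rest_slot 0.94 [339.8, 206.5, 31.3, 47.6] 338.78662873399713 201.03698435277383 [ 566.05 -148.07   15.  ]
[277.01 197.08] [275.63 268.1 ] [276.09 234.2 ]
```

View pics/w2.png

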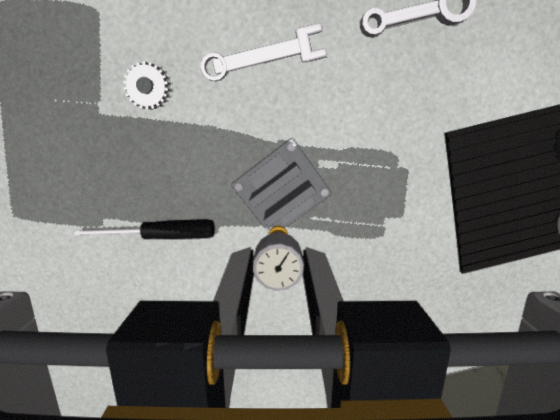

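The gauge is held straight, with its dial at about (278,267). The rest is at about (281,185), with its dark strips slanting up to the right. I need a closer crop to find the slot.

Run:
```python
from h import *
im=cv2.imread("pics/w2.png")
a=cv2.resize(im[130:235,220:345],None,fx=5,fy=5,interpolation=2)
S=imaging.camera("scene");b=S["img"][250:315,180:245,::-1];b=cv2.resize(b,None,fx=2.2,fy=2.2)
out=np.zeros((525,780,3),np.uint8);out[:,:625]=a;out[:143,630:773]=b
cv2.imwrite("pics/e.png",out)
```

```text
(no output)
```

View pics/e.png

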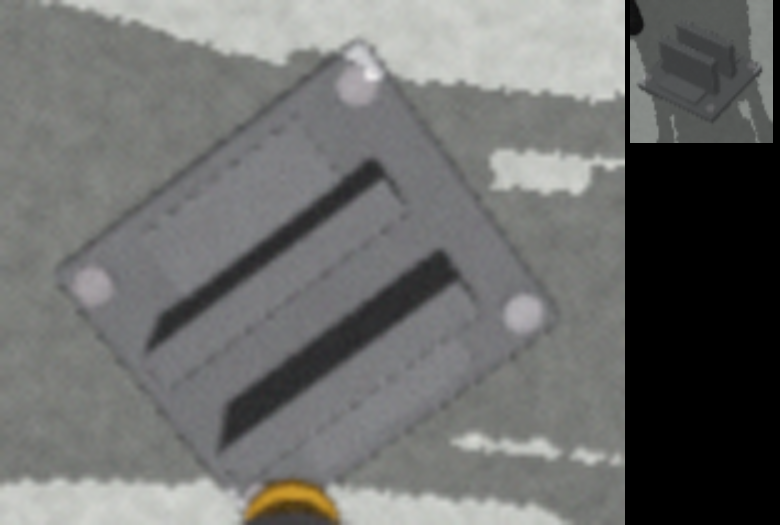

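Run:
```python
from h import *
np.set_printoptions(precision=2,suppress=True)
W=imaging.camera("wrist")
P=[atz(W,((x+.5)/5-.5+220,(y+.5)/5-.5+130),55) for x,y in((170,387),(405,212),(218,452),(458,281))]
for p in P:print(p)
c=sum(P)/4;print("c",c,[np.linalg.norm(P[i]-P[j]) for i,j in((0,1),(2,3),(0,2),(1,3))])
d=(P[1]-P[0])+(P[3]-P[2]);print("yaw",np.degrees(np.arctan2(d[1],d[0])))
s=monitor.read_state();print("delta",delta([*c[:2],s["eef_pos"][2]]),atz(W,(278,267),249.7),s["eef_pos"])
n=np.array([-d[1],d[0]])/np.linalg.norm(d[:2])
y=np.array([.968,-.25]);print("bias y across slot",n@y,"dir",n)
```

```text
[ 527.65 -173.05   55.  ]
[ 589.99 -147.06   55.  ]
[ 534.34 -191.04   55.  ]
[ 598.07 -165.43   55.  ]
c [ 562.51 -169.15   55.  ] [np.float64(67.5448327707951), np.float64(68.67724746917796), np.float64(19.191087548547323), np.float64(20.070340945416508)]
yaw 22.25572073229268
delta [ 0.34  5.96 -0.  ] [ 558.27 -167.16  249.7 ] [ 556.66 -167.98  258.44]
bias y across slot -0.5979969870230251 dir [-0.38  0.93]
```

Slot centre is about (562.5, −169.2), yaw 22°. Length (68–69 mm) and width (19–20 mm) match the given 70 x 19 mm. I'll correct about 1 mm of camera bias and descend to just above the plates.

Call:
arm_command:
  steps:
    - [0.2,0,5,20,0]
    - [0.2,0,5,60,0]
    - [0.2,0,5,100,0]
    - [0.2,0,5,122,0]
    - [0.2,0,5,127,0]
    - [0.2,0,5,127,0]
    - [0.2,0,5,127,0]

```text
clock: 14.25
eef_pos: [562.0, -169.5, 132.7]
eef_rot: [3.14, 0.0, 1.318]
wrist_force: [-1.5, 1.2, -2.1]
finger_gap: 29.0
finger_force: 15.0
```

Run:
```python
from h import *
W=imaging.camera("wrist");S=imaging.camera("scene");s=monitor.read_state();print(s["eef_pos"],s["wrist_force"])
print("foot",proj(W,(*s["eef_pos"][:2],s["eef_pos"][2]-69)),"foot in S",proj(S,(*s["eef_pos"][:2],s["eef_pos"][2]-69)))
u=22.26*np.pi/180;n=np.array([-np.sin(u),np.cos(u)]);t=np.array([np.cos(u),np.sin(u)])
out=np.zeros((560,790,3),np.uint8)
a=cv2.resize(W["img"][150:290,210:345],None,fx=4,fy=4,interpolation=2);out[:560,:540]=a
b=cv2.resize(S["img"][230:315,180:240],None,fx=4,fy=4,interpolation=2);out[:340,545:785]=b
cv2.imwrite("pics/f.png",out[:,:,::-1])
```

```text
[ 561.80104663 -169.40444346  132.35594589] [ 0.60101469 -0.17541592 -1.33084714]
foot [275.71106249 234.42154143] foot in S [209.17464827 266.02053333]
```

View pics/f.png

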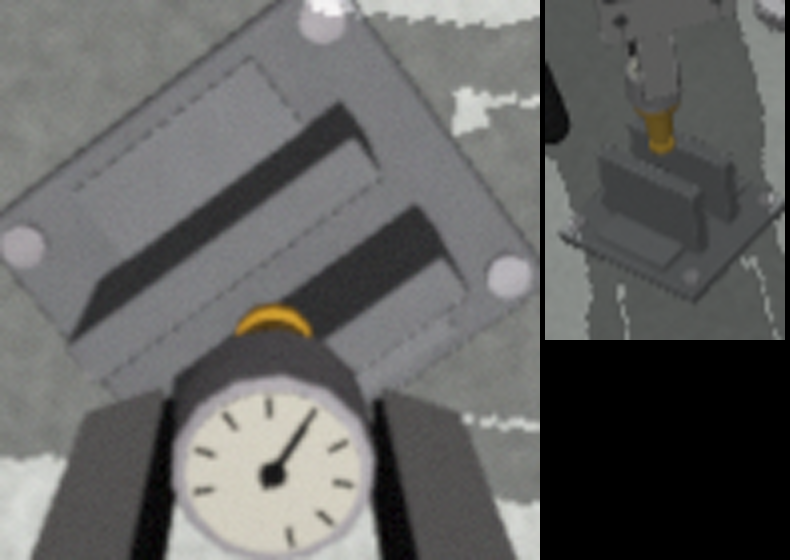

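Run:
```python
from h import *
np.set_printoptions(precision=2,suppress=True,linewidth=150)
s=monitor.read_state();o=s["eef_pos"].copy();print(o)
u=np.radians(22.26);t=np.array([np.cos(u),np.sin(u)]);n=np.array([-np.sin(u),np.cos(u)])
ss=np.arange(-50,50.01,.25);nn=np.arange(-35,35.01,.25)
A,B=np.meshgrid(ss,nn);X=np.stack([o[0]+A*t[0]+B*n[0],o[1]+A*t[1]+B*n[1],np.full_like(A,55)],-1).reshape(-1,3)
out=[]
for nm in("wrist","scene"):
    c=imaging.camera(nm);V=np.array(c["view"]);r,_=cv2.Rodrigues(V[:3,:3])
    uv=cv2.projectPoints(X,r,V[:3,3],c["mtx"],np.array(c["D"],float))[0].reshape(*A.shape,2).astype(np.float32)
    im=cv2.remap(c["img"],uv[...,0],uv[...,1],1)[::-1,:,::-1]  # up=+n
    im=np.clip(im.astype(float)*1.5,0,255).astype(np.uint8)
    im=cv2.resize(im,None,fx=1.9,fy=1.9)
    h,w=im.shape[:2]
    for k in range(-30,31,10):
        y=int(h/2-k*h/70.25);cv2.line(im,(0,y),(12 if k else 25,y),(0,0,255),1)
    for k in range(-40,41,10):
        x=int(w/2+k*w/100.25);cv2.line(im,(x,0),(x,8 if k else 20),(0,0,255),1)
    out.append(cv2.resize(im,(800,300) if 0 else (w,h)))
H=np.vstack(out);H=cv2.resize(H,None,fx=min(800/H.shape[1],600/H.shape[0]),fy=min(800/H.shape[1],600/H.shape[0]))
H=np.vstack(out) if 0 else H
cv2.imwrite("pics/g.png",H);print(H.shape)
```

```text
[ 561.8  -169.4   132.36]
(600, 428, 3)
```

View pics/g.png

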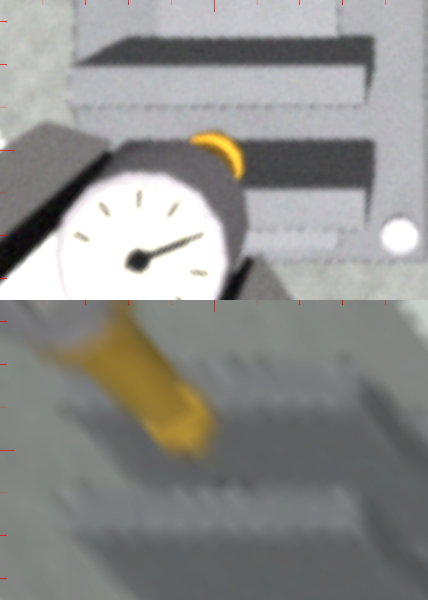

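Rectified to z=55, the slot's middle sits about 1.4 mm to the +n side of the stem in both views. I shift by that, then lower with force checks.

Call:
arm_command:
  steps:
    - [0.2,1.1,-0.8,0,0]
    - [0.2,1.1,-0.8,5,0]
    - [0.2,1.1,-0.8,10,0]
    - [0.2,1.1,-0.8,15,0]
    - [0.2,1.1,-0.8,15,0]
    - [0.2,1.1,-0.8,15,0]

```text
clock: 15.2
eef_pos: [561.1, -168.0, 116.5]
eef_rot: [3.141, 0.0, 1.318]
wrist_force: [0.2, 0.4, -1.2]
finger_gap: 29.6
finger_force: 15.0
```

Call:
arm_command:
  steps:
    - [0.2,0,0,8,0]
    - [0.2,0,0,16,0]
    - [0.2,0,0,20,0]
    - [0.2,0,0,22,0]
    - [0.2,0,0,23.5,0]
    - [0.2,0,0,23.5,0]
    - [0.2,0,0,23.5,0]

```text
clock: 16.08
eef_pos: [561.1, -168.1, 93.1]
eef_rot: [3.141, 0.0, 1.318]
wrist_force: [-0.4, -0.1, -1.0]
finger_gap: 29.4
finger_force: 15.0
```

Call:
arm_command:
  steps:
    - [0.2,0,0,0.5,0]
    - [0.2,0,0,1,0]
    - [0.2,0,0,1,0]
    - [0.2,0,0,1,0]

```text
clock: 16.58
eef_pos: [561.0, -168.1, 92.1]
eef_rot: [3.141, 0.0, 1.318]
wrist_force: [-0.5, 0.6, 2.7]
finger_gap: 28.9
finger_force: 15.0
```

Contact (+3.7 N) at the expected height, so the shoulder is on the plates. Open and withdraw.

Call:
arm_command:
  steps:
    - [0.35,0,0,0,0]
    - [0.4,0,0,0,0]
    - [0.5,0,0,0,0]
    - [0.6,0,0,0,0]
    - [0.6,0,0,-5,0]
    - [0.6,0,0,-20,0]
    - [0.7,0,0,-50,0]
    - [0.7,0,0,-100,0]
    - [0.7,0,0,-150,0]
    - [0.7,0,0,-150,0]
    - [0.7,0,0,-150,0]

```text
clock: 17.95
eef_pos: [560.8, -167.9, 241.9]
eef_rot: [-3.141, -0.0, 1.318]
wrist_force: [-0.3, 0.1, -0.8]
finger_gap: 65.7
finger_force: 0.0
```

Run:
```python
from h import *
W=imaging.camera("wrist");S=imaging.camera("scene")
for n,c in(("W",W),("S",S)):
    r=trace(c,"gauge")
    if r: v,u=np.nonzero(r[0]["region"]);print(n,r[0]["p"],atz(c,(u.mean(),v.mean()),71))
out=np.zeros((560,790,3),np.uint8)
out[:400,:440]=cv2.resize(W["img"][140:240,225:335],None,fx=4,fy=4,interpolation=2)
out[:340,445:785]=cv2.resize(S["img"][240:325,175:260],None,fx=4,fy=4,interpolation=2)
b=cv2.resize(S["img"][150:220,295:365],None,fx=3,fy=3,interpolation=2);out[345:555,445:655]=b
cv2.imwrite("pics/i.png",out[:,:,::-1])
```

```text
W 0.56 [ 561.77296584 -168.94790288   71.        ]
S 0.73 [ 560.74208897 -168.39036843   71.        ]
```

View pics/i.png

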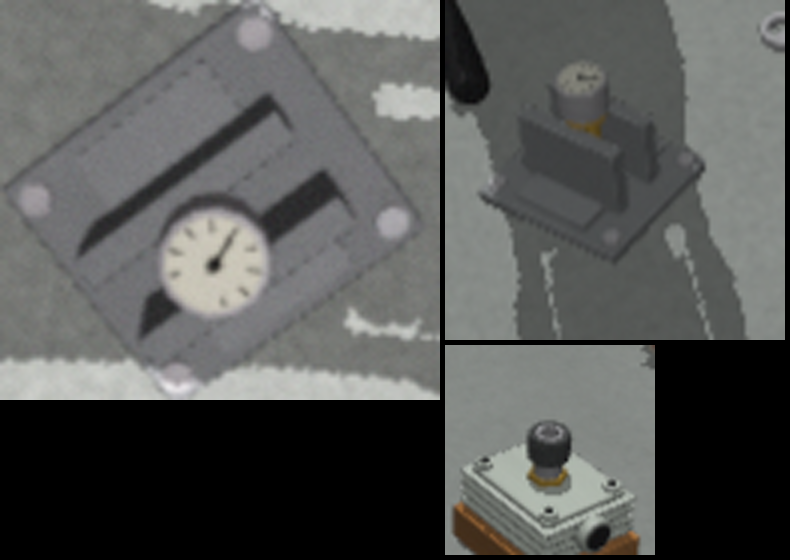

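The gauge hangs upright in the slot, and the coupler is empty with its sleeve home.

```bash
python3 -c "
from cell import job
print(job.sign_off())"
```

```text
the job is handed in; nothing more can be done
None
```

The gauge is out of the coupler and hangs upright in the slot of the rest, the sleeve is forward, no other bench items were touched as far as I could tell, and the job was handed in at about 18 s; no verdict came back.

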